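# Draw bearing balls from the hopper into a dipper cup

### The job

Pick up the dipper cup by its handle and, holding it upright in the fork under the hopper, use it to slide the shutter fully open sideways so that all eight balls drop into the cup, then slide the shutter fully shut again before you take the cup out. Stand the cup upright with its whole foot on the round rubber mat, all the balls in it, and let go; leave the screwdriver, eyepiece and objective where they are.

Things in the scene. Friction and masses are not known exactly. Their poses are not given: they have to be found in the camera images.
- dipper: Dipper: round steel cup, 60 mm outer diameter, 50 mm tall, 3 mm wall, open on top, with a level black bar handle. Origin: centre of the cup's underside; z up; the handle points to its -x, roughly towards the robot at the start. Handle: 12 mm thick (y), 18 mm tall, centre line 40 mm above the underside, reaching 126 mm from the cup's axis. About 0.1 kg. Starts standing on the bench.
- grip (a point): Point on the dipper's handle at which to pinch it across its 12 mm thickness: on the handle's centre line, 100 mm from the cup's axis (dipper -x), 40 mm above the cup's underside. Axes as the dipper's.
- feeder: Fixed ball feeder: clear hopper, 285 mm tall, over a 32 mm square outlet, on two legs at its y = +-105 mm (145 mm tall), open in front, behind and below between them. Origin on the bench under the outlet's centre; z up; front (-x) faces the robot, yaw varies; y is the shutter's sliding direction. Nothing of it reaches more than 45 mm in front of the outlet's centre.
- shutter (a joint): Sliding shutter under the outlet, m. 0 = fully shut (against its stop), 0.040 = fully open (against its stop); it slides towards the feeder's +y to open. No spring: it stays where it is left, and takes 1 to 3 N to slide.
- fork (a point): Centre of the 32 mm square window in the shutter plate, on its underside, 145 mm above the bench. Moves with the shutter: feeder x = 0, y = -40 mm when shut, 0 (under the outlet) when open. Axes as the feeder's. A U-shaped fork, open to the front (-x), hangs round it, from 110 to 145 mm above the bench: two cheeks, inner faces 36 mm to either side (y), flared from 24 to 42 mm in front.
- fork_back (a point): Inner face of the fork's back wall, on its middle: 34 mm behind (+x) and 18 mm below point fork. Fork plates are 5 mm thick. A cup held upright in the fork, its rim under the plate, moves the shutter both ways by pushing the cheeks (6 mm of play either side) and stays under the window. With the rim less than 12 mm under the plate no ball can escape.
- mat: Round flat rubber mat, 160 mm diameter, 4 mm thick, fixed to the bench. Origin at the centre of its underside. It lies on one side of the feeder and the dipper starts on the other; which is which varies.
- screwdriver: Bystander: screwdriver 150 mm long lying on the bench in front of the feeder.
- eyepiece: Bystander: black microscope eyepiece, 34 mm diameter, 55 mm tall, standing beyond the feeder. Origin at the centre of its underside.
- objective: Bystander: small metal microscope objective, 24 mm diameter, 38 mm tall, standing beyond the feeder. Origin at the centre of its underside.
- ball0: One of eight alike steel balls, 14 mm diameter, 12 g, which start in the hopper on the shut shutter. Origin at its centre.
- ball1: One of eight alike steel balls, 14 mm diameter, 12 g, which start in the hopper on the shut shutter. Origin at its centre.
- ball2: One of eight alike steel balls, 14 mm diameter, 12 g, which start in the hopper on the shut shutter. Origin at its centre.
- ball3: One of eight alike steel balls, 14 mm diameter, 12 g, which start in the hopper on the shut shutter. Origin at its centre.
- ball4: One of eight alike steel balls, 14 mm diameter, 12 g, which start in the hopper on the shut shutter. Origin at its centre.
- ball5: One of eight alike steel balls, 14 mm diameter, 12 g, which start in the hopper on the shut shutter. Origin at its centre.
- ball6: One of eight alike steel balls, 14 mm diameter, 12 g, which start in the hopper on the shut shutter. Origin at its centre.
- ball7: One of eight alike steel balls, 14 mm diameter, 12 g, which start in the hopper on the shut shutter. Origin at its centre.
Things that resemble listed ones, but are neither listed nor needed, are in the scene too. Of the things that look like the dipper, take the one that is farthest to the robot's left at the start.

How it is judged:
On the way, in this order (a step that is already met when the one before it is completed fails the run):
1. the dipper is held up in the fork under the still shut shutter (cup axis within 18 mm of the window's centre, cup more than 60 mm above the bench) (height (world z) of dipper above 0.06 m and horizontal distance between dipper and fork below 0.018 m and contact force between the fingers and dipper above 0.5 N and value of joint shutter below 0.012 m), for 0.05 s.
2. the shutter is open (more than 32 mm) and all eight balls are in the cup held in the fork (height (world z) of dipper above 0.06 m and horizontal distance between dipper and fork below 0.018 m and contact force between the fingers and dipper above 0.5 N and value of joint shutter above 0.032 m and horizontal distance between each of ball0, ball1, ball2, ball3, ball4, ball5, ball6, ball7 and dipper below 0.03 m and z of ball0 in the frame of dipper between 0 and 0.048 m and z of ball1 in the frame of dipper between 0 and 0.048 m and z of ball2 in the frame of dipper between 0 and 0.048 m and z of ball3 in the frame of dipper between 0 and 0.048 m and z of ball4 in the frame of dipper between 0 and 0.048 m and z of ball5 in the frame of dipper between 0 and 0.048 m and z of ball6 in the frame of dipper between 0 and 0.048 m and z of ball7 in the frame of dipper between 0 and 0.048 m), for 0.1 s.
3. the shutter is shut again (less than 5 mm) with all eight balls in the cup still held in the fork (height (world z) of dipper above 0.06 m and horizontal distance between dipper and fork below 0.018 m and contact force between the fingers and dipper above 0.5 N and value of joint shutter below 0.005 m and horizontal distance between each of ball0, ball1, ball2, ball3, ball4, ball5, ball6, ball7 and dipper below 0.03 m and z of ball0 in the frame of dipper between 0 and 0.048 m and z of ball1 in the frame of dipper between 0 and 0.048 m and z of ball2 in the frame of dipper between 0 and 0.048 m and z of ball3 in the frame of dipper between 0 and 0.048 m and z of ball4 in the frame of dipper between 0 and 0.048 m and z of ball5 in the frame of dipper between 0 and 0.048 m and z of ball6 in the frame of dipper between 0 and 0.048 m and z of ball7 in the frame of dipper between 0 and 0.048 m), for 0.1 s.
At the end, for the whole second after the job is handed in: The dipper stands upright (within 0.1 rad) and still with its foot on the mat (cup axis within 52 mm of the mat's centre, underside within 10 mm of the bench), all eight balls are inside the cup, the shutter is shut (less than 5 mm), and the dipper is released (horizontal distance between each of ball0, ball1, ball2, ball3, ball4, ball5, ball6, ball7 and dipper below 0.03 m and z of ball0 in the frame of dipper between 0 and 0.048 m and z of ball1 in the frame of dipper between 0 and 0.048 m and z of ball2 in the frame of dipper between 0 and 0.048 m and z of ball3 in the frame of dipper between 0 and 0.048 m and z of ball4 in the frame of dipper between 0 and 0.048 m and z of ball5 in the frame of dipper between 0 and 0.048 m and z of ball6 in the frame of dipper between 0 and 0.048 m and z of ball7 in the frame of dipper between 0 and 0.048 m and horizontal distance between dipper and mat below 0.052 m and angle between dipper's own z axis and vertical below 0.1 rad and height (world z) of dipper between 0.001 and 0.01 m and linear speed of dipper below 0.02 m/s and value of joint shutter below 0.005 m); the robot touches nothing.
It fails at once if the screwdriver, eyepiece or objective is moved by more than 30 mm (distance of any of screwdriver, eyepiece, objective from where it was at the start of the episode above 0.03 m).
It also fails if it takes over 61 s, if anything falls off the work surface, if the arm or the gripper's body presses on something with over 40 N, if the wrist force passes 120 N, or if a joint passes its speed limit or range.

### The arm

A 6-joint arm with a two-finger parallel gripper is mounted at the origin on the work surface. World frame = base frame: x ahead of the robot, y to its left, z up, the work surface at z = 0. Lengths are in m, angles in rad, forces in N, time in s.
With the tool pointing down it reaches from about 0.35 to 0.85 m from the base axis. Payload 8.1 kg.
Tool frame: the origin (TCP) lies at the very end of the fingers, on their centre line; the grasp point (between the pads) lies 19 mm behind it; z points along the fingers, x is the direction in which the jaws open and shut, and the axes are right-handed (so a half turn about z gives the same grasp; the last joint's range is limited). The gripper opens to 93 mm and grips with 3 to 60 N. Pads are 15 mm wide; open, the fingers measure 128 mm over their backs; the gripper's body (75 mm by 188 mm) begins 65 mm behind the grasp point.
Start: joints at [1.163, 0.13, 1.488, -0, 1.523, -0.085], TCP at [0.19, 0.569, 0.219] pointing down, gripper open.
Joint ranges: [-2.96, 2.96], [-0.89, 2.26], [0.02, 2.5], [-1.34, 4.48], [0, 2.73], [-2.66, 2.66]. Speed limits (rad/s): [2.39, 2.39, 2.79, 3.14, 3.14, 3.14].

### API

Orientations are given as a rotation vector (axis times angle).
In Python, from plant import robot gives the robot as it stands. The module is installed in compiled form; this text tells all that it offers.
- The arm moves only by the tool jog_arm, never from a script. Its argument "commands" is one flat list of numbers, 5 for each row, row after row: the gripper's target within -1 to 1 (shut at 1, half-way at 0, fully open at -1), then the shift along the tool's x, y, z in m, then the turn about the tool's z in degrees. A call has 1 to 20 rows; each row shifts and turns the commanded pose from where the row before left it, along the tool's axes as they then stand; what a row does not reach is not made up. A row lasts 1/12 s, in which the tool goes at most 41.7 mm and 7.16 degrees, less where a joint would pass 70% of its speed; a pose out of reach is approached as far as the arm can. A call is refused whole if a number of a shift passes 0.0417 or a number of a turn 7.16, either way. A call with a gripper value outside its range is refused whole. The fingers move at their own pace and stop on an object; "grip_force" is the grip in N (left out, the last holds). Time passes only in rows, so rows that do not move let the fingers close. It gives the time, the measured TCP pose, the force and the opening at its end, in the units of the state.
- robot.read_state(): the state, without advancing time (a new reading comes with each control period).
- robot.read_camera(name): name is "scene" or "top" or "wrist"; returns a dict with "img" (384x512x3 uint8, blue, green, red), "vfov" (degrees; the focal length in pixels is half the picture's height over the tangent of half this angle, whatever the lens; pixels are square), "cx", "cy" (the principal point, pixels), "extrinsics" (4x4, takes a point from world to camera coordinates). Camera axes: x right, y down, z forward; pixel columns grow to the right and rows downward; lengths in m; the calibration is good to about 2 mm. A picture is of the moment at which its call begins. There is no depth.
- robot.close_job(): hands the job in, once; it reports no verdict.
Trained networks look in a picture, given as the dict that the camera call returned (one of the last four; its "shot" number tells which), for a name from the list of things; names that differ only in an ending like _2 or _b are one class to them, and where a whole thing is asked for, a point or a joint stands for the part that bears it (a point fixed in the world has none). Each returns a list of dicts, best first, with "score" (0 to 1); they miss things now and then, are a little off and sometimes report something else, mostly with a low value. They report only what shows in the picture. A call takes as long as a camera call. They do not tell look-alikes from the thing itself.
- robot.recognise(thing, picture): "box" ([centre column, centre row, width, height] as shares, 0 to 1, of the picture: columns of its width, rows of its height, round what is visible of it).
- robot.pinpoint(thing, picture): "position" ([row, column] as shares, 0 to 1, of the picture: columns of its width, rows of its height: a listed point, or the origin of a listed thing).
The state is a dict: "t": time; "q": joint angles; "dq": joint speeds; "joint_torque": joint torques, N m; "tool_pos": TCP position; "orientation": TCP orientation; "force": force on the tool from outside, world axes, zero at the start; "wrist_torque": the same for the moment, N m; "opening": finger opening in m.
Only numpy, scipy, OpenCV 4.12 (cv2) and the standard library are available. Lean on these libraries where they do the work, as an engineer would, in place of code of your own. Each camera call takes 0.05 s, during which the arm holds its last target.

## Working session

There is one attempt and no reset: what is moved stays moved. The work goes in short steps, Python scripts to look and compute and a tool call to move; the robot and the scene stay as the last step left them, time stands still between calls to the robot, and variables do not carry over. Pictures are saved under pics/ and viewed, and the job is handed in when it is done.

Besides the shell and the picture viewer there is one more tool, called after "Call:" as a command line: name --argument value ..., lists and objects as JSON in quotes. jog_arm: Moves the arm, as the interface text tells. Its arguments: {"type":"object","properties":{"commands":{"type":"array"},"grip_force":{"type":"number"}},"required":["commands"]}

```bash
mkdir -p pics; cat > h.py <<'E'
import numpy as np,cv2
from plant import robot
def K(p):
    f=p["img"].shape[0]/2/np.tan(np.radians(p["vfov"])/2); return f,p["cx"],p["cy"]
def ray(p,u,v):
    f,cx,cy=K(p);E=np.array(p["extrinsics"]);R=E[:3,:3];t=E[:3,3]
    d=R.T@np.array([(u-cx)/f,(v-cy)/f,1]);o=-R.T@t;return o,d
def onz(p,u,v,z):
    o,d=ray(p,u,v);return o+d*(z-o[2])/d[2]
def proj(p,X):
    f,cx,cy=K(p);E=np.array(p["extrinsics"]);c=E[:3,:3]@np.array(X)+E[:3,3];return c[0]/c[2]*f+cx,c[1]/c[2]*f+cy
def pin(p,n):
    H,W=p["img"].shape[:2]
    return [(round(r["position"][1]*W,1),round(r["position"][0]*H,1),round(r["score"],2)) for r in robot.pinpoint(n,p)]
E
python3 - <<'E'
from h import *
s=robot.read_state();print(s["t"],s["tool_pos"],s["orientation"],s["opening"])
for c in ("top","scene"):
    p=robot.read_camera(c);cv2.imwrite(f"pics/{c}0.png",p["img"])
    o,_=ray(p,0,0);print(c,p["vfov"],p["cx"],p["cy"],o)
    zs=dict(dipper=0,grip=.04,feeder=0,fork=.145,fork_back=.127,mat=0,screwdriver=0,eyepiece=0,objective=0)
    for n,z in zs.items():
        for r in pin(p,n): print(n,r,onz(p,r[0],r[1],z).round(4)[:2])
E
```

```text
0.0 [0.19009709 0.568503   0.21760322] [ 2.54881522e+00  1.83503486e+00 -2.46335990e-03] 0.09264449396940444
top 48.53977561770154 262.5228739946887 190.58702677951072 [ 0.28162262 -0.15755928  1.48213916]
dipper (356.5, 243.6, 0.85) [ 0.3623 -0.4845]
dipper (398.1, 215.5, 0.83) [ 0.4419 -0.645 ]
dipper (288.5, 213.8, 0.69) [ 0.4935 -0.2646]
dipper (338.8, 167.5, 0.55) [ 0.6385 -0.4657]
grip (333.6, 247.3, 0.93) [ 0.357  -0.3973]
grip (324.3, 188.1, 0.81) [ 0.5621 -0.3963]
grip (392.8, 186.4, 0.77) [ 0.5397 -0.6321]
grip (286.6, 248.0, 0.68) [ 0.3734 -0.2402]
feeder (211.3, 173.6, 0.71) [ 0.6708 -0.0087]
fork (217.4, 160.6, 0.64) [ 0.6738 -0.0471]
fork_back (214.6, 147.6, 0.79) [ 0.7247 -0.0407]
fork_back (218.4, 239.2, 0.57) [ 0.4211 -0.0237]
mat (137.7, 225.6, 0.76) [0.515 0.265]
screwdriver (214.7, 239.6, 0.55) [0.4343 0.0017]
screwdriver (266.0, 151.0, 0.39) [ 0.7311 -0.2136]
screwdriver (215.9, 152.3, 0.38) [ 0.748  -0.0327]
eyepiece (138.3, 164.8, 0.58) [0.7349 0.2498]
scene 50.49602079001157 258.4286299647136 193.43650841399833 [ 1.26362263 -0.04263561  1.01198133]
dipper (157.6, 221.5, 0.88) [ 0.6209 -0.4619]
dipper (125.8, 168.2, 0.76) [ 0.4342 -0.6402]
dipper (176.8, 160.5, 0.75) [ 0.3662 -0.4842]
dipper (405.6, 235.9, 0.7) [0.5269 0.2751]
dipper (293.7, 247.7, 0.39) [ 0.6321 -0.0458]
dipper (393.9, 297.3, 0.36) [0.7326 0.237 ]
grip (205.6, 154.6, 0.93) [ 0.3567 -0.3816]
grip (241.8, 164.6, 0.78) [ 0.3772 -0.254 ]
grip (184.1, 203.8, 0.7) [ 0.569  -0.3896]
grip (112.8, 180.1, 0.64) [ 0.5228 -0.6367]
feeder (304.2, 261.8, 0.78) [ 0.6723 -0.0105]
fork (292.9, 231.2, 0.66) [ 0.6743 -0.0539]
fork_back (294.4, 249.2, 0.57) [ 0.7154 -0.0431]
mat (406.7, 236.9, 0.64) [0.5299 0.2782]
eyepiece (395.9, 298.3, 0.48) [0.7345 0.2422]
objective (232.2, 266.5, 0.6) [ 0.7262 -0.2063]
```

View pics/top0.png

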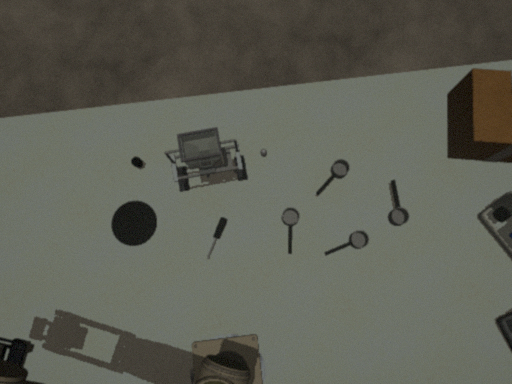

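View pics/scene0.png

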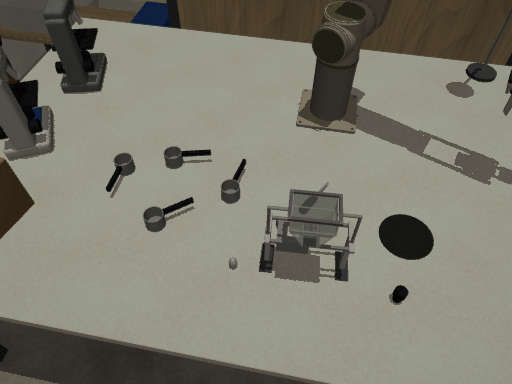

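```bash
python3 - <<'E'
import cv2
a=cv2.imread("pics/top0.png");cv2.imwrite("pics/topcrop.png",cv2.resize(a[130:270,260:440],None,fx=4,fy=4,interpolation=2))
cv2.imwrite("pics/topcrop2.png",cv2.resize(a[110:270,120:300],None,fx=3.7,fy=3.7,interpolation=2))
E
```

```text
(no output)
```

View pics/topcrop.png

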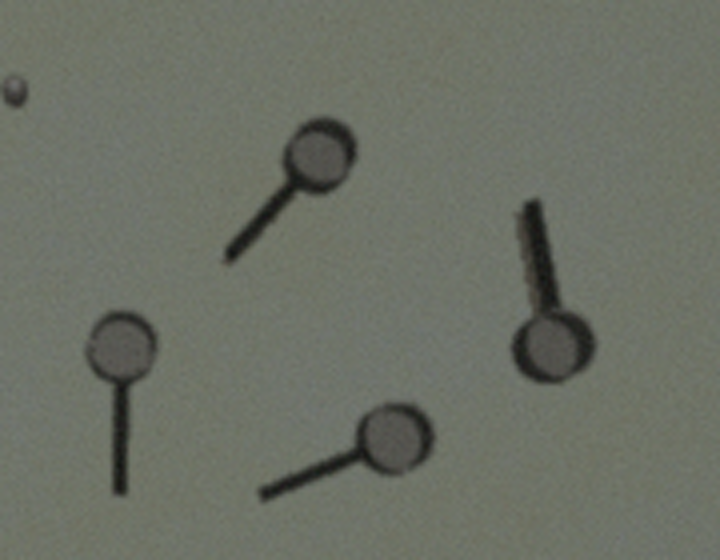

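View pics/topcrop2.png

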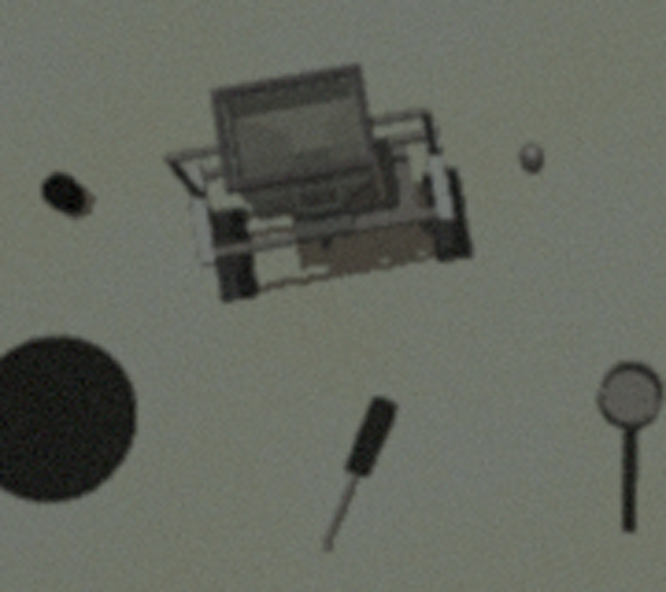

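Four dipper look-alikes show in the top image at about (289,216), (340,169), (357,240) and (398,216). Robot left is +y, which is image left, so the one at (289,216), y≈-0.26, is the dipper. The enlarged crop confirms it, with its handle pointing down towards the robot. The mat is at (135,223) on the other side of the feeder.

```bash
cat >> h.py <<'E'
def th(s=None):
    s=s or robot.read_state();R=cv2.Rodrigues(np.array(s["orientation"]))[0];return R
def plan(target):
    s=robot.read_state();R=th(s);d=R.T@(np.array(target)-s["tool_pos"]);return d.round(4),np.degrees(np.arctan2(R[1,0],R[0,0])).round(2),R[2].round(4)
E
python3 - <<'E'
from h import *
p=robot.read_camera("top")
img=p["img"].astype(int)
# handle: dark pixels right region; rows per centroid
for z,a in ((.049,range(229,252,4)),):
    g=img.sum(2)
    for v in a:
        row=g[v,280:302];w=np.clip(row.max()-row-60,0,None);u=280+(w*np.arange(22)).sum()/w.sum()
        print(v,u.round(2),onz(p,u,v,z).round(4))
# cup rim
print([onz(p,u,v,.05).round(4)[:2] for u,v in((290.3,216.5),)])
# feeder legs: print crop
a=p["img"][120:195,160:255];cv2.imwrite("pics/f.png",cv2.resize(cv2.convertScaleAbs(a,alpha=2),None,fx=8,fy=8,interpolation=2))
print(plan([.372,-.25,.219]))
q=robot.read_camera("wrist");cv2.imwrite("pics/w0.png",q["img"]);o,d=ray(q,q["cx"],q["cy"]);print(o,d)
E
```

```text
229 289.84 [ 0.4346 -0.2588  0.049 ]
233 289.85 [ 0.4213 -0.257   0.049 ]
237 289.76 [ 0.408 -0.255  0.049]
241 289.53 [ 0.3948 -0.2525  0.049 ]
245 289.5 [ 0.3816 -0.2506  0.049 ]
249 289.53 [ 0.3684 -0.249   0.049 ]
[array([ 0.4765, -0.2658])]
(array([-7.191e-01,  4.321e-01, -3.000e-04]), np.float64(71.5), array([-0.,  0., -1.]))
[0.11055237 0.59508932 0.38544566] [ 0.2813467  -0.09373482 -0.95501718]
```

View pics/f.png

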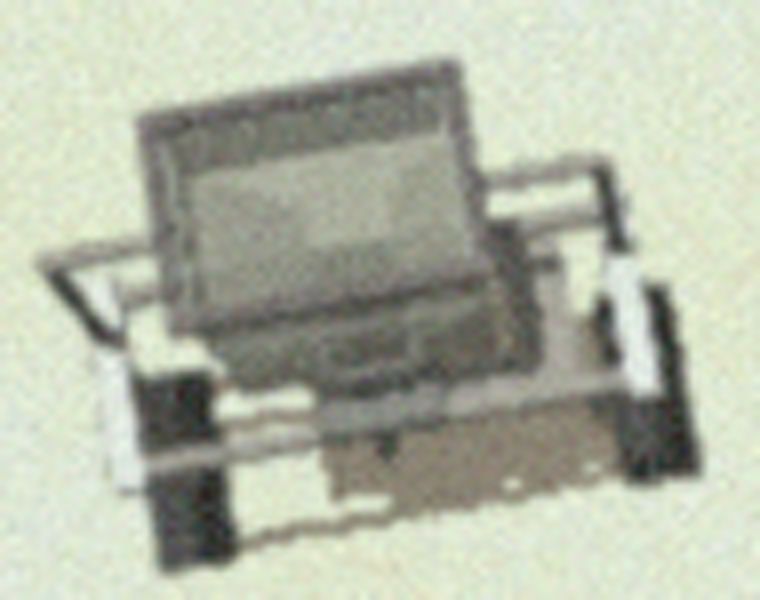

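View pics/w0.png

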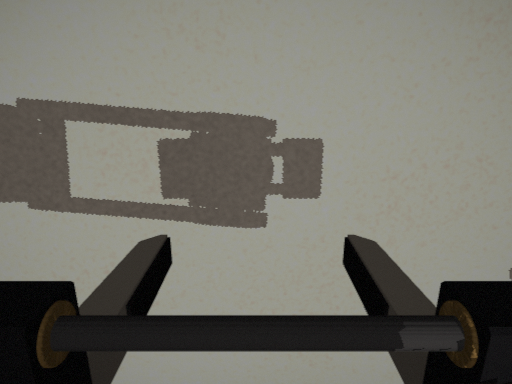

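The wrist camera sits on the robot side and looks forward. I'll stop in front of the feeder to measure the fork on the way to the dipper.

Call:
jog_arm --commands '[-1,-0.03,0.025,0,0,-1,-0.03,0.025,0,0,-1,-0.03,0.025,0,0,-1,-0.03,0.025,0,0,-1,-0.03,0.025,0,0,-1,-0.03,0.025,0,0,-1,-0.03,0.025,0,0,-1,-0.03,0.025,0,0,-1,-0.03,0.025,0,0,-1,-0.03,0.025,0,0,-1,-0.03,0.025,0,0,-1,-0.03,0.025,0,0,-1,-0.03,0.025,0,0,-1,-0.03,0.025,0,0,-1,-0.03,0.02,0,-6,-1,-0.03,0.02,0,-6,-1,0,0,0,-6,-1,0,0,0,0,-1,0,0,0,0]'

```text
t: 2.68
tool_pos: [0.4107, -0.0068, 0.2186]
orientation: [-2.242, -2.2, -0.0]
force: [-0.2, -0.2, 0.6]
opening: 0.0927
```

```bash
python3 - <<'E'
from h import *
s=robot.read_state();print(s["t"],s["tool_pos"])
q=robot.read_camera("wrist");cv2.imwrite("pics/w1.png",q["img"])
for n,z in dict(fork=.145,fork_back=.127,feeder=0).items():
    for r in pin(q,n): print(n,r,onz(q,r[0],r[1],z).round(4)[:2])
E
```

```text
2.6833 [ 0.4107247  -0.00683223  0.21863445]
```

View pics/w1.png

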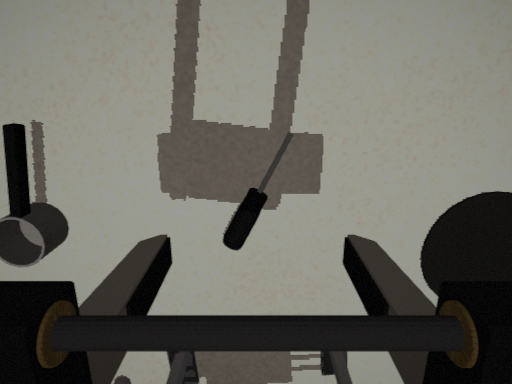

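The picture is upside down, with forward at the bottom. It shows the dipper at left (30,230), the screwdriver at (260,195) and the mat at right; the gripper bar hides the fork. I'll fit the feeder from the fixed cameras and go to hover over the dipper handle.

Call:
jog_arm --commands '[-1,-0.03,-0.004,0.01,0,-1,-0.03,-0.004,0.01,0,-1,-0.03,-0.004,0.01,0,-1,-0.03,-0.004,0.01,0,-1,-0.03,-0.004,0.01,0,-1,-0.03,-0.004,0.01,0,-1,-0.03,-0.004,0.01,0,-1,-0.034,-0.004,0.01,0,-1,0,0,0,4,-1,0,0,0,4,-1,0,0,0,0]'

```text
t: 3.8
tool_pos: [0.3752, -0.2499, 0.1383]
orientation: [-2.39, -2.038, -0.0]
force: [-0.4, -0.4, -0.5]
opening: 0.0928
```

```bash
python3 - <<'E'
from h import *
s=robot.read_state();print(s["t"],s["tool_pos"])
q=robot.read_camera("wrist");cv2.imwrite("pics/w2.png",q["img"])
for n,z in dict(dipper=0,grip=.04).items():
    for r in pin(q,n): print(n,r,onz(q,r[0],r[1],z).round(4)[:2])
t=robot.read_camera("top");c=robot.read_camera("scene")
cv2.imwrite("pics/sc2.png",cv2.resize(cv2.convertScaleAbs(c["img"][180:290,250:370],alpha=2),None,fx=6,fy=5.4,interpolation=2))
for nm,p in(("t",t),("s",c)):
  for n,z in dict(fork=.145,fork_back=.127,feeder=0).items():
    for r in pin(p,n)[:1]: print(nm,n,r,onz(p,r[0],r[1],z).round(4)[:2])
E
```

```text
3.8 [ 0.37522301 -0.24991911  0.1383393 ]
dipper (11.0, 222.0, 0.7) [ 0.3757 -0.4907]
dipper (258.8, 285.5, 0.56) [ 0.4828 -0.2655]
grip (79.0, 190.8, 0.82) [ 0.3475 -0.3927]
grip (257.2, 201.9, 0.72) [ 0.38   -0.2508]
t fork (215.6, 160.0, 0.76) [ 0.6765 -0.0415]
t fork_back (218.5, 151.3, 0.67) [ 0.7104 -0.0523]
t feeder (211.3, 175.4, 0.58) [ 0.6642 -0.0081]
s fork (292.8, 233.0, 0.65) [ 0.6798 -0.0534]
s fork_back (291.9, 246.5, 0.94) [ 0.7088 -0.0503]
s feeder (304.0, 264.8, 0.67) [ 0.6819 -0.0099]
```

View pics/w2.png

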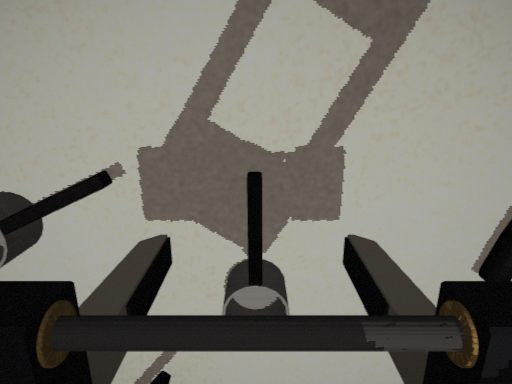

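View pics/sc2.png

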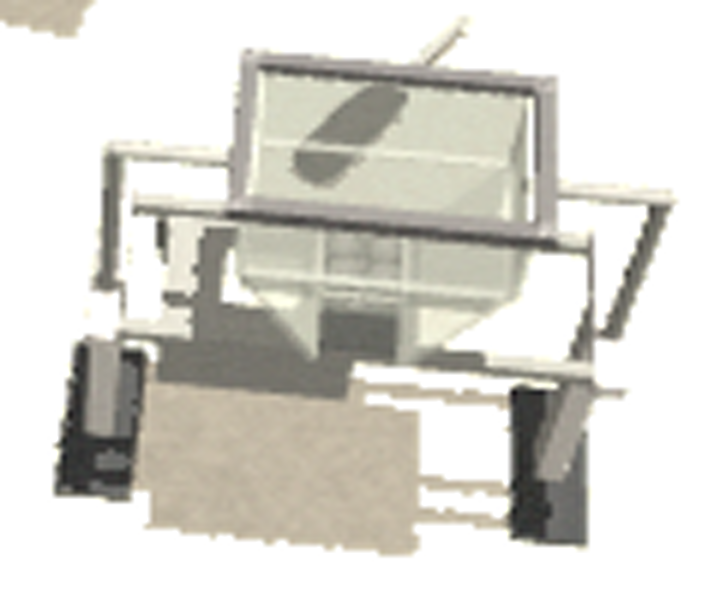

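```bash
python3 - <<'E'
from h import *
t=robot.read_camera("top");c=robot.read_camera("scene")
for p,L in((c,[(291.3,190.2),(342.2,195.7),(342.5,225),(289.2,218.9)]),(t,[(160+138/8,120+115/8),(160+460/8,120+60/8),(160+488/8,120+280/8),(160+165/8,120+335/8)])):
    P=np.array([onz(p,u,v,.285)[:2] for u,v in L]);print(P.round(4).tolist(),"c",P.mean(0).round(4))
    for i in range(4):
        d=P[(i+1)%4]-P[i];print(np.linalg.norm(d).round(4),np.degrees(np.arctan2(d[1],d[0])).round(1))
# feet of legs in scene: black feet outer bottom corners z~0
print("scene feet",[onz(c,250+x/6,180+y/5.4,0)[:2].round(4) for x,y in((55,495),(130,498),(512,540),(587,543))])
print("top feet",[onz(t,160+x/8,120+y/8,0)[:2].round(4) for x,y in((162,570),(235,555),(625,478),(700,470))])
print(plan([.38,-.2508,.1]))
q=robot.read_camera("wrist");
for v in (178,190,200,210,220,230,245):
    r=q["img"][v].astype(int).sum(1);x=np.where(r[225:290]<90)[0]+225;print(v,x.min(),x.max(),onz(q,x.mean(),v,.049).round(4))
E
```

```text
[[0.6571, -0.071], [0.6503, 0.0461], [0.7324, 0.0515], [0.739, -0.0644]] c [ 0.6947 -0.0095]
0.1173 93.4
0.0823 3.8
0.1161 -86.7
0.0821 -175.3
[[0.7269, 0.0515], [0.7339, -0.0688], [0.6484, -0.0708], [0.6418, 0.0482]] c [ 0.6877 -0.01  ]
0.1205 -86.7
0.0856 -178.7
0.1192 93.2
0.0852 2.2
scene feet [array([ 0.7274, -0.1295]), array([ 0.7224, -0.0952]), array([0.712 , 0.0799]), array([0.707 , 0.1137])]
top feet [array([0.6197, 0.1071]), array([0.6226, 0.0743]), array([ 0.6368, -0.1019]), array([ 0.6364, -0.1356])]
(array([0.0002, 0.0047, 0.0387]), np.float64(81.17), array([-1.e-04,  1.e-04, -1.e+00]))
178 248 261 [ 0.3574 -0.2497  0.049 ]
190 248 261 [ 0.3671 -0.2513  0.049 ]
200 248 261 [ 0.3753 -0.2525  0.049 ]
210 248 261 [ 0.3836 -0.2539  0.049 ]
220 249 261 [ 0.3922 -0.2548  0.049 ]
230 249 261 [ 0.4009 -0.2562  0.049 ]
245 249 261 [ 0.4142 -0.2583  0.049 ]
```

The wrist view shows the handle from (254,172) down to the cup at (255,290), centred between the fingers at yaw -8.5°. The feeder yaw is about 4° and the shut fork is near (0.676,-0.050). Next I'll lower and grip.

Call:
jog_arm --commands '[-1,-0.001,0.006,0.025,0,-1,0,0,0.03,0,-1,0,0,0.03,0,-1,0,0,0.022,0,-1,0,0,0.01,0,-1,0,0,0,0,1,0,0,0,0,1,0,0,0,0,1,0,0,0,0,1,0,0,0,0,1,0,0,0,0,1,0,0,0,0,1,0,0,0,0,1,0,0,0,0]' --grip_force 60

```text
t: 5.67
tool_pos: [0.3811, -0.2522, 0.0218]
orientation: [2.386, 2.043, 0.0]
force: [0.4, -0.4, -0.3]
opening: 0.0445
```

Call:
jog_arm --commands '[1,0,0,0,0,1,0,0,0,0,1,0,0,0,0,1,0,0,0,0,1,0,0,0,0,1,0,0,0,0,1,0,0,0,0,1,0,0,0,0]'

```text
t: 6.33
tool_pos: [0.381, -0.2521, 0.0216]
orientation: [-2.386, -2.044, 0.0]
force: [-0.4, -0.4, -0.4]
opening: 0.0113
```

Call:
jog_arm --commands '[1,0,0,-0.015,0,1,0,0,-0.025,0,1,0,0,-0.025,0,1,0,0,-0.02,0,1,0,0,-0.005,-3,1,0,0,0,-5,1,0,0,0,-4,1,0,0,0,0]'

```text
t: 7.0
tool_pos: [0.381, -0.2522, 0.1118]
orientation: [2.155, 2.285, 0.0]
force: [-0.2, -0.1, -0.6]
opening: 0.0116
```

```bash
python3 - <<'E'
from h import *
print(plan([.477,-.064,.1116]))
q=robot.read_camera("wrist");cv2.imwrite("pics/w3.png",q["img"])
c=robot.read_camera("scene")
cv2.imwrite("pics/sc3.png",cv2.resize(cv2.convertScaleAbs(c["img"][100:260,170:330],alpha=2),None,fx=3.7,fy=3.7,interpolation=2))
E
```

```text
(array([0.1822, 0.1068, 0.0002]), np.float64(93.35), array([-1.e-04,  1.e-04, -1.e+00]))
```

View pics/sc3.png

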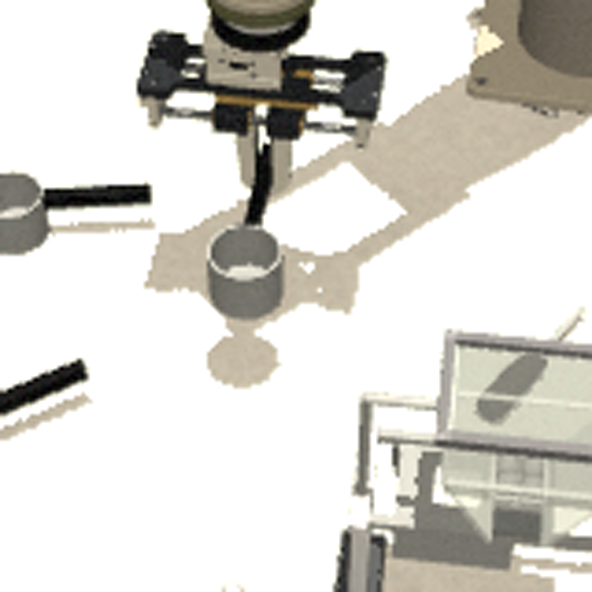

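View pics/w3.png

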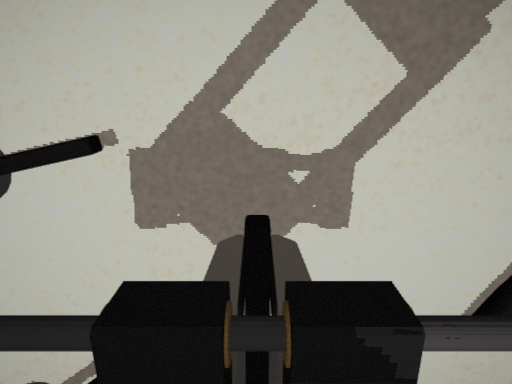

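The scene crop shows the cup held level off the bench, with its rim at (236,167) in the full image.

Call:
jog_arm --commands '[1,0.012,0.007,0,0,1,0.022,0.013,0,0,1,0.028,0.017,0,0,1,0.03,0.017,0,0,1,0.03,0.017,0,0,1,0.028,0.017,0,0,1,0.02,0.012,0,0,1,0.012,0.007,0,0,1,0,0,0,-0.5,1,0,0,0,0]'

```text
t: 7.93
tool_pos: [0.4777, -0.064, 0.1113]
orientation: [-2.148, -2.292, 0.001]
force: [0.4, -0.5, -1.0]
opening: 0.0115
```

```bash
python3 - <<'E'
from h import *
s=robot.read_state();print(s["t"],s["tool_pos"],s["force"])
R=th();tp=np.array(s["tool_pos"]);cup=tp+R@np.array([0,.099,0]);print("cup pred",cup)
for n in("top","scene"):
    p=robot.read_camera(n);u,v=proj(p,[cup[0],cup[1],.14]);print(n,u,v)
    for k,z in (("dipper",.09),("fork",.145),("fork_back",.127)): print(k,[(r,onz(p,r[0],r[1],z)[:2].round(4)) for r in pin(p,k)[:4]])
    u,v=int(u),int(v);a=cv2.convertScaleAbs(p["img"][v-45:v+60,u-60:u+60],alpha=2)
    a=cv2.resize(a,None,fx=6,fy=5.4,interpolation=2)
    for X in ([cup[0]+.03*np.cos(t),cup[1]+.03*np.sin(t),.14] for t in np.linspace(0,6.28,40)):
        x,y=proj(p,X);cv2.circle(a,(int((x-u+60.5)*6),int((y-v+45.5)*5.4)),2,(0,0,255),-1)
    yaw=np.radians(3.9);ax=np.array([np.cos(yaw),np.sin(yaw)]);ay=np.array([-np.sin(yaw),np.cos(yaw)]);f=np.array([.676,-.05])
    for i in np.linspace(-1,1,15):
      for (fx,fy) in ((i*.034,-.036),(i*.034,.036),(.034,i*.036)):
        X=f+ax*fx+ay*fy
        x,y=proj(p,[X[0],X[1],.11]);cv2.circle(a,(int((x-u+60.5)*6),int((y-v+45.5)*5.4)),2,(0,255,0),-1)
    cv2.imwrite(f"pics/{n}4.png",a)
E
```

```text
7.9333 [ 0.47765942 -0.06404411  0.11128302] [ 0.36490436 -0.46640702 -1.03106616]
cup pred [ 0.57645139 -0.0576301   0.11119614]
top 223.74240037886636 189.5843446262747
dipper [((356.7, 241.8, 0.82), array([ 0.3631, -0.4663])), ((397.5, 216.1, 0.7), array([ 0.4304, -0.613 ])), ((336.6, 167.7, 0.65), array([ 0.617 , -0.4395]))]
fork [((219.4, 238.2, 0.47), array([ 0.422 , -0.0289])), ((138.4, 223.3, 0.31), array([0.4992, 0.221 ]))]
fork_back [((216.8, 149.5, 0.73), array([ 0.7173, -0.0473]))]
scene 296.2324508255593 202.48558626708254
dipper [((126.8, 167.4, 0.89), array([ 0.5042, -0.5853])), ((156.2, 219.6, 0.88), array([ 0.6728, -0.4306])), ((175.2, 161.2, 0.72), array([ 0.4498, -0.4489])), ((292.8, 212.7, 0.53), array([ 0.5751, -0.0633]))]
fork [((291.0, 230.6, 0.58), array([ 0.6735, -0.0589]))]
fork_back [((293.0, 250.1, 0.69), array([ 0.7187, -0.0462]))]
```

View pics/top4.png

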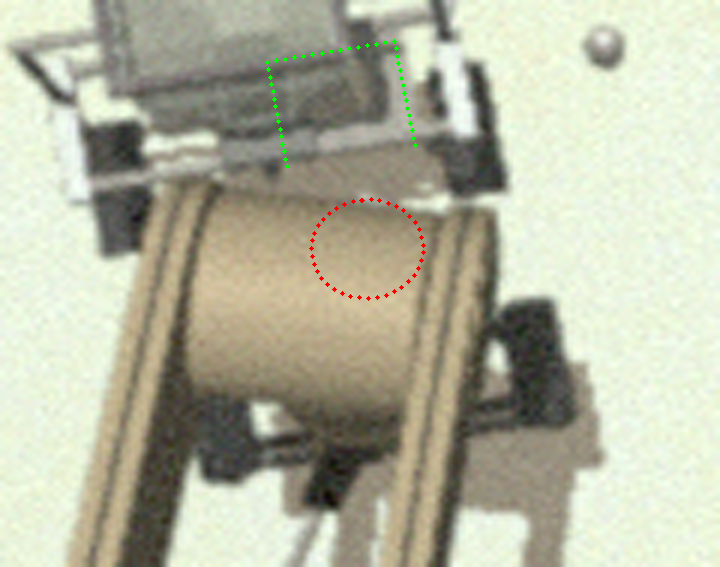

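View pics/scene4.png

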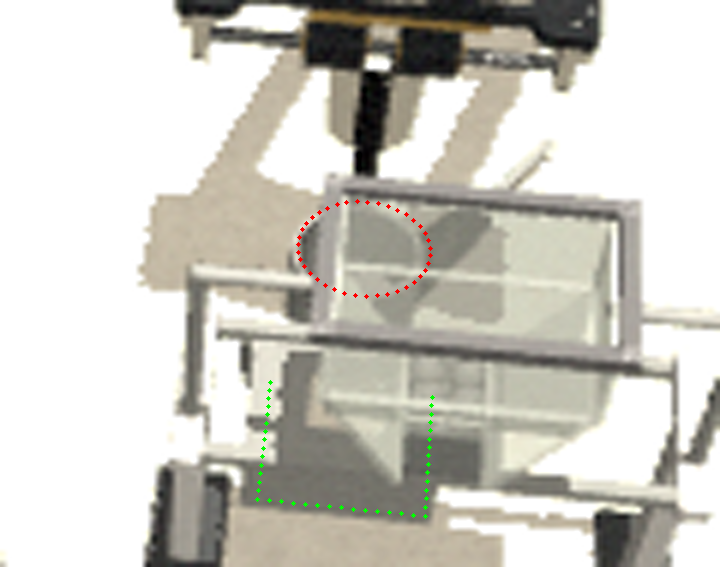

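The predicted cup circle and fork outline match the scene view, so I'll enter the fork.

Call:
jog_arm --commands '[1,0,0.01,0,0,1,0,0.015,0,0,1,0,0.015,0,0,1,0,0.015,0,0,1,0,0.01,0,0,1,-0.001,0.008,0,0,1,0,0.006,0,0,1,0,0.005,0,0,1,0,0.005,0,0,1,0,0,0,0]'

```text
t: 9.17
tool_pos: [0.5672, -0.0599, 0.1117]
orientation: [2.149, 2.291, 0.0]
force: [-0.4, 0.7, -1.0]
opening: 0.0115
```

```bash
cat > look.py <<'E'
from h import *
import sys
s=robot.read_state();print(s["t"],s["tool_pos"].round(4),s["force"].round(2),s["wrist_torque"].round(3),s["opening"])
R=th();tp=np.array(s["tool_pos"]);cup=tp+R@np.array([0,.099,0]);print("cup pred",cup)
p=robot.read_camera("scene");a=cv2.convertScaleAbs(p["img"][170:290,240:370],alpha=2)
for k,z in (("dipper",.09),("fork",.145),("fork_back",.127)): print(k,[(r,onz(p,r[0],r[1],z)[:2].round(4)) for r in pin(p,k)[-2:]])
cv2.imwrite(sys.argv[1],cv2.resize(a,None,fx=6,fy=5,interpolation=2))
E
python3 look.py pics/s5.png
```

```text
9.1667 [ 0.5672 -0.0599  0.1117] [-0.43  0.71 -1.  ] [-0.009  0.049 -0.035] 0.011491329413078991
cup pred [ 0.66603051 -0.05363369  0.11173683]
dipper [((155.4, 222.6, 0.64), array([ 0.6828, -0.4293])), ((290.8, 240.5, 0.36), array([ 0.6676, -0.0561]))]
fork [((294.2, 229.4, 0.88), array([ 0.6682, -0.0513]))]
fork_back [((291.8, 247.2, 0.74), array([ 0.7109, -0.0503]))]
```

View pics/s5.png

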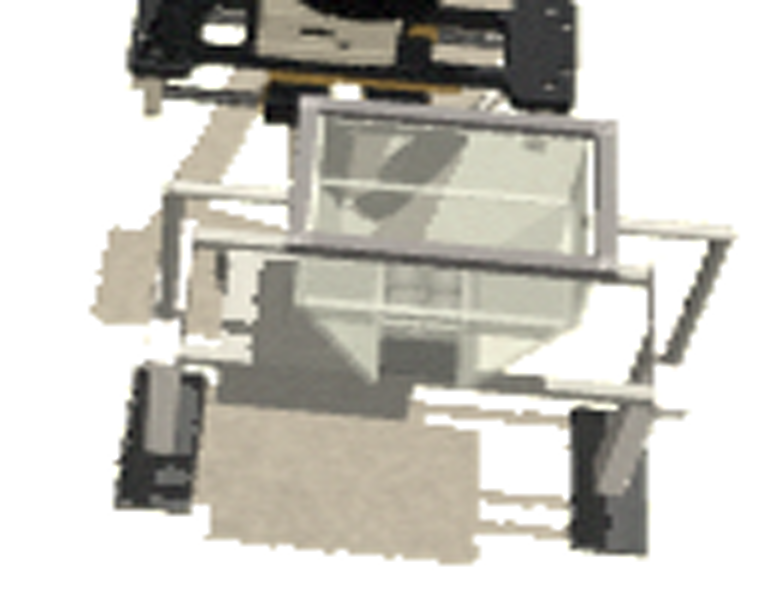

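The cup is inside the fork with no contact force and the plate is unmoved. I'll go 7 mm further in.

Call:
jog_arm --commands '[1,0,0.003,0,0,1,0,0.002,0,0,1,0,0.002,0,0,1,0,0,0,0,1,0,0,0,0]'

```text
t: 9.78
tool_pos: [0.5738, -0.0594, 0.1117]
orientation: [2.149, 2.291, 0.0]
force: [0.4, 0.2, -2.0]
opening: 0.0117
```

Call:
jog_arm --commands '[1,0.005,0,0,0,1,0.006,0,0,0,1,0.006,0,0,0,1,0.006,0,0,0,1,0.006,0,0,0,1,0.006,0,0,0,1,0.005,0,0,0,1,0,0,0,0,1,0,0,0,0]'

```text
t: 10.53
tool_pos: [0.5712, -0.0188, 0.1116]
orientation: [-2.148, -2.292, -0.001]
force: [0.1, -0.3, -0.8]
opening: 0.0112
```

```bash
python3 look.py pics/s6.png
```

```text
10.5333 [ 0.5712 -0.0188  0.1116] [ 0.15 -0.28 -0.77] [ 0.004  0.079 -0.043] 0.011184909538566884
cup pred [ 0.6699701  -0.01242212  0.11164688]
dipper [((125.8, 169.5, 0.77), array([ 0.513, -0.585])), ((175.5, 161.4, 0.72), array([ 0.4505, -0.4477]))]
fork [((307.6, 231.6, 0.52), array([ 0.6682, -0.0168]))]
fork_back [((306.7, 245.5, 0.5), array([ 0.6985, -0.0138]))]
```

View pics/s6.png

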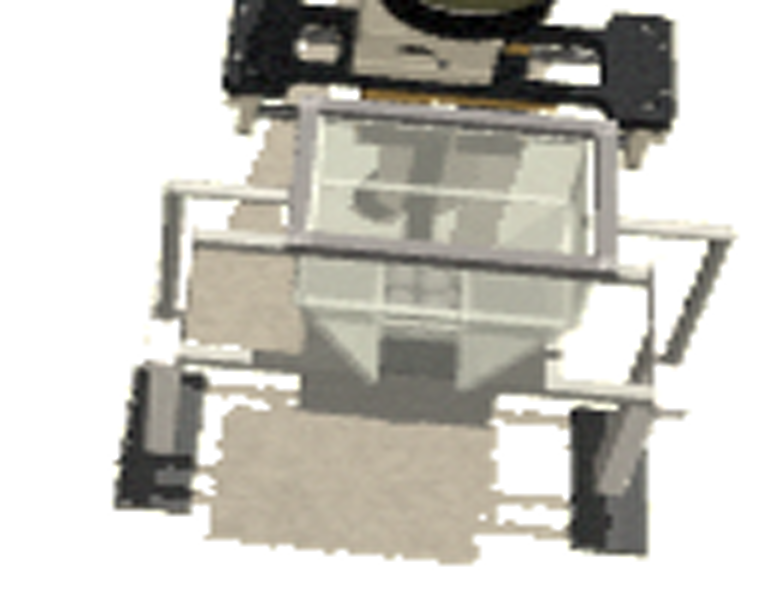

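The shutter is about 34 mm open. I'll push on to the stop.

Call:
jog_arm --commands '[1,0.003,0,0,0,1,0.003,0,0,0,1,0.002,0,0,0,1,0,0,0,0,1,0,0,0,0,1,0,0,0,0]'

```text
t: 11.23
tool_pos: [0.5705, -0.0117, 0.1114]
orientation: [-2.149, -2.291, 0.001]
force: [0.4, -3.2, -1.7]
opening: 0.0116
```

```bash
python3 look.py pics/s7.png
```

```text
11.2333 [ 0.5705 -0.0117  0.1114] [ 0.43 -3.15 -1.71] [-0.405  0.233 -0.293] 0.011644432924494573
cup pred [ 0.66928024 -0.00538418  0.11137505]
dipper [((176.8, 160.4, 0.75), array([ 0.4456, -0.4451])), ((126.8, 165.9, 0.61), array([ 0.4983, -0.5878]))]
fork [((309.3, 230.3, 0.61), array([ 0.6634, -0.013 ]))]
fork_back [((311.6, 245.4, 0.64), array([ 0.6957, -0.0016]))]
```

View pics/s7.png

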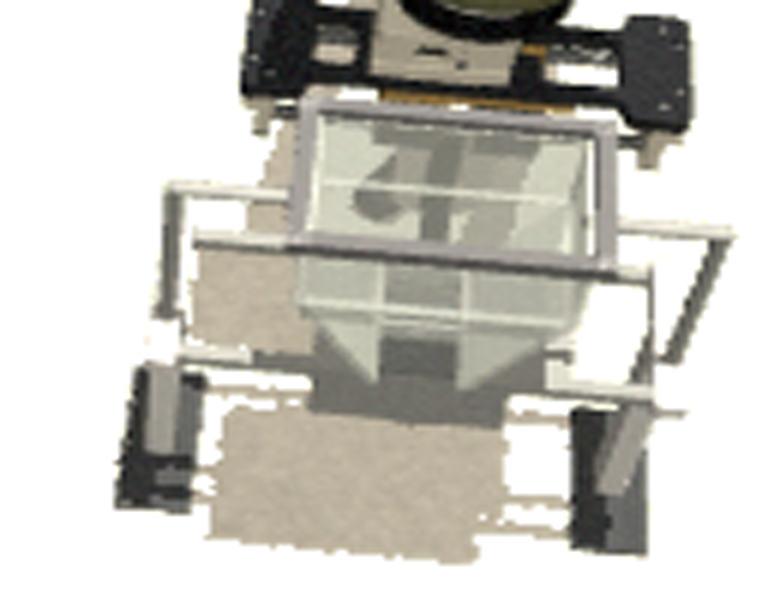

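The grey ball blob in the hopper outlet at (420,285) in the crop is gone. Fz dropped by about 0.9 N, the weight of eight balls. One small push to make sure of the stop.

Call:
jog_arm --commands '[1,0.0015,0,0,0,1,0,0,0,0,1,0,0,0,0,1,0,0,0,0]'

```text
t: 11.77
tool_pos: [0.5702, -0.0106, 0.1115]
orientation: [-2.15, -2.291, 0.002]
force: [-1.3, -4.8, -2.1]
opening: 0.0115
```

```bash
python3 look.py pics/s8.png; python3 -c "
from h import *
p=robot.read_camera('top');cv2.imwrite('pics/t8.png',cv2.resize(cv2.convertScaleAbs(p['img'][110:210,150:260],alpha=2),None,fx=6,fy=5.8,interpolation=2))
q=robot.read_camera('wrist');cv2.imwrite('pics/w8.png',q['img'])
"
```

```text
11.7667 [ 0.5702 -0.0106  0.1115] [-1.27 -4.84 -2.11] [-0.932  0.513 -0.47 ] 0.01151676359931977
cup pred [ 0.66897076 -0.00429384  0.1114086 ]
dipper [((157.7, 219.8, 0.72), array([ 0.6726, -0.4263])), ((124.2, 169.2, 0.7), array([ 0.5128, -0.5902]))]
fork [((309.8, 232.2, 0.66), array([ 0.6689, -0.0111]))]
fork_back [((307.9, 248.7, 0.65), array([ 0.7073, -0.0097]))]
```

View pics/s8.png

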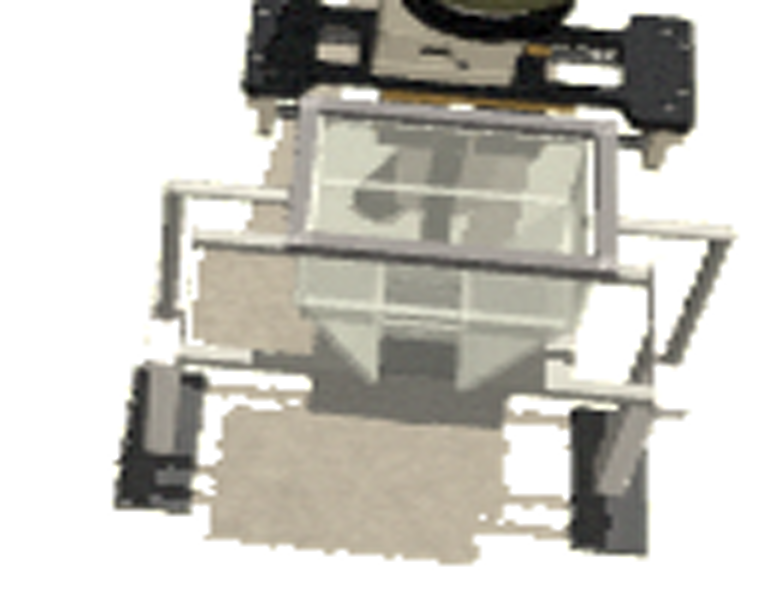

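View pics/t8.png

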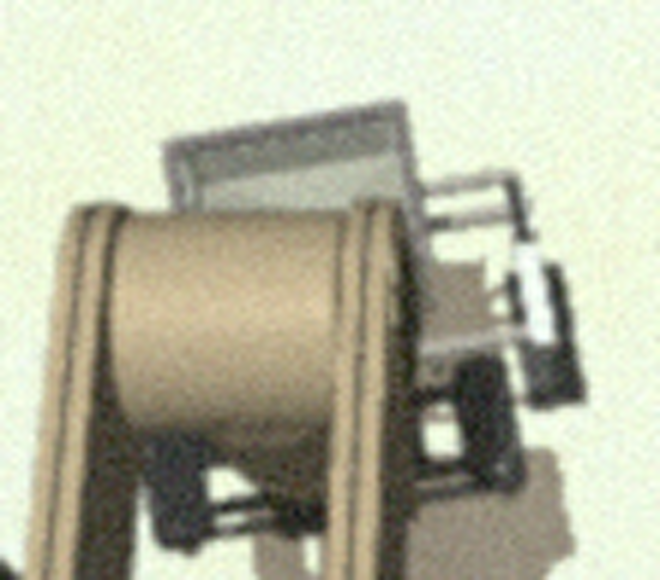

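View pics/w8.png

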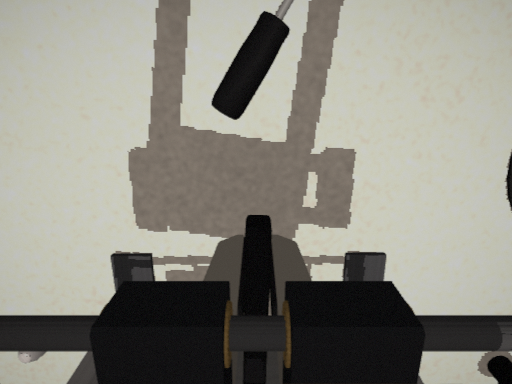

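The shutter is at its stop: the force rises but the plate does not move. Now I'll slide it shut.

Call:
jog_arm --commands '[1,-0.004,0,0,0,1,-0.005,0,0,0,1,-0.005,0,0,0,1,-0.005,0,0,0,1,-0.005,0,0,0,1,-0.005,0,0,0,1,-0.005,0,0,0,1,-0.005,0,0,0,1,-0.005,0,0,0,1,-0.004,0,0,0,1,-0.003,0,0,0,1,0,0,0,0,1,0,0,0,0]'

```text
t: 13.15
tool_pos: [0.5736, -0.0612, 0.1115]
orientation: [-2.15, -2.29, 0.001]
force: [0.6, -0.8, -2.0]
opening: 0.0118
```

```bash
python3 look.py pics/s9.png
```

```text
13.15 [ 0.5736 -0.0612  0.1115] [ 0.63 -0.8  -2.05] [-0.025  0.155 -0.03 ] 0.011796004310683528
cup pred [ 0.67240625 -0.05497223  0.11147883]
dipper [((177.5, 161.6, 0.77), array([ 0.4501, -0.4413])), ((292.0, 242.4, 0.35), array([ 0.6729, -0.0521]))]
fork [((294.3, 230.9, 0.9), array([ 0.6727, -0.0505]))]
fork_back [((288.9, 247.7, 0.77), array([ 0.7137, -0.0573]))]
```

View pics/s9.png

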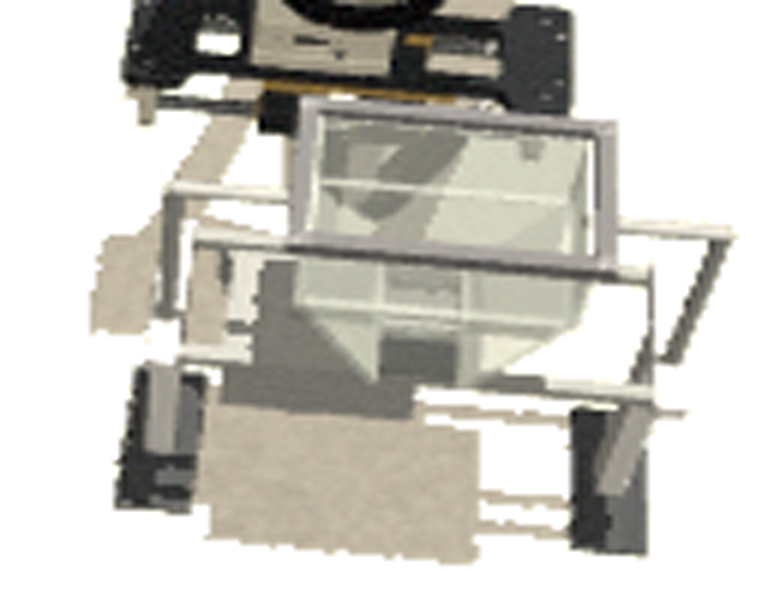

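Call:
jog_arm --commands '[1,-0.002,0,0,0,1,-0.002,0,0,0,1,0,0,0,0,1,0,0,0,0]'

```text
t: 13.68
tool_pos: [0.5739, -0.0646, 0.1115]
orientation: [-2.149, -2.291, -0.0]
force: [-1.5, 2.9, -1.7]
opening: 0.0115
```

Call:
jog_arm --commands '[1,-0.0015,0,0,0,1,0,0,0,0,1,0,0,0,0,1,0,0,0,0]'

```text
t: 14.02
tool_pos: [0.5737, -0.0657, 0.1114]
orientation: [-2.148, -2.291, -0.0]
force: [-2.9, 4.9, -0.2]
opening: 0.0115
```

```bash
python3 look.py pics/s10.png
```

```text
14.0167 [ 0.5737 -0.0657  0.1114] [-2.92  4.9  -0.23] [0.838 0.535 0.505] 0.011471882123498542
cup pred [ 0.67251101 -0.05932581  0.11132244]
dipper [((125.8, 166.2, 0.8), array([ 0.5001, -0.5903])), ((289.1, 241.6, 0.37), array([ 0.6719, -0.0601]))]
fork [((293.5, 231.3, 0.68), array([ 0.6743, -0.0523]))]
fork_back [((293.5, 246.6, 0.82), array([ 0.7083, -0.0463]))]
```

View pics/s10.png

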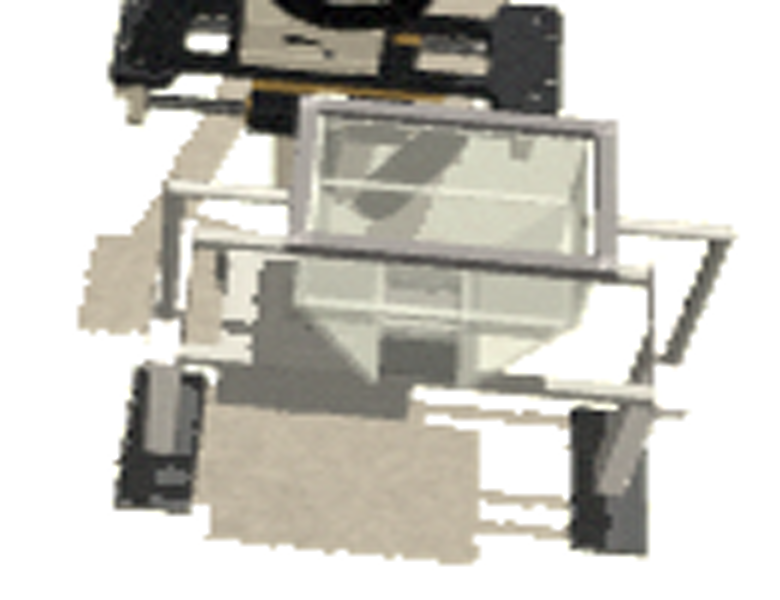

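It is fully shut, with the plate edge back at (410,415). I'll centre the cup in the fork and withdraw straight out.

Call:
jog_arm --commands '[1,0.003,0,0,0,1,0.004,0,0,0,1,0,0,0,0,1,0,-0.004,0,0,1,0,-0.008,0,0,1,0,-0.01,0,0,1,0,-0.012,0,0,1,0,-0.012,0,0,1,0,-0.012,0,0,1,0,-0.012,0,0,1,0,-0.012,0,0,1,0,-0.012,0,0,1,0,-0.01,0,0,1,0,-0.006,0,0,1,0,0,0,0]'

```text
t: 15.47
tool_pos: [0.4627, -0.0666, 0.1115]
orientation: [-2.15, -2.291, 0.001]
force: [1.2, -0.2, -2.1]
opening: 0.0112
```

```bash
python3 look.py pics/s11.png;python3 - <<'E'
from h import *
for n in("top","scene"):
    p=robot.read_camera(n)
    H,W=p["img"].shape[:2]
    print(n,[ (r,onz(p,r[0],r[1],0)[:2].round(4)) for r in pin(p,"mat")])
    x,y=(100,190) if n=="top" else (370,205)
    g=p["img"][y:y+70,x:x+75].sum(2).astype(int);m=(g<110).astype(np.uint8)
    k,l,st,ce=cv2.connectedComponentsWithStats(m);i=1+st[1:,4].argmax();c=ce[i]+[x,y];print(st[i],c,onz(p,c[0],c[1],.004)[:2].round(4))
E
```

```text
15.4667 [ 0.4627 -0.0666  0.1115] [ 1.19 -0.24 -2.15] [-0.048  0.173 -0.013] 0.011246732498414187
cup pred [ 0.56149212 -0.06036854  0.11149713]
dipper [((127.0, 170.1, 0.7), array([ 0.5146, -0.5804])), ((175.0, 160.8, 0.69), array([ 0.4483, -0.45  ]))]
fork [((291.9, 229.7, 0.59), array([ 0.6703, -0.057 ])), ((397.1, 298.4, 0.48), array([0.81  , 0.2041]))]
fork_back [((294.3, 246.2, 0.63), array([ 0.7067, -0.0445]))]
top [((135.5, 224.7, 0.57), array([0.5191, 0.2725]))]
[  12   12   44   43 1470] [133.8122449  222.86122449] [0.5256 0.2768]
scene [((409.5, 238.0, 0.72), array([0.5322, 0.2862]))]
[   9   10   54   44 1839] [405.62751495 236.4045677 ] [0.5316 0.2739]
```

View pics/s11.png

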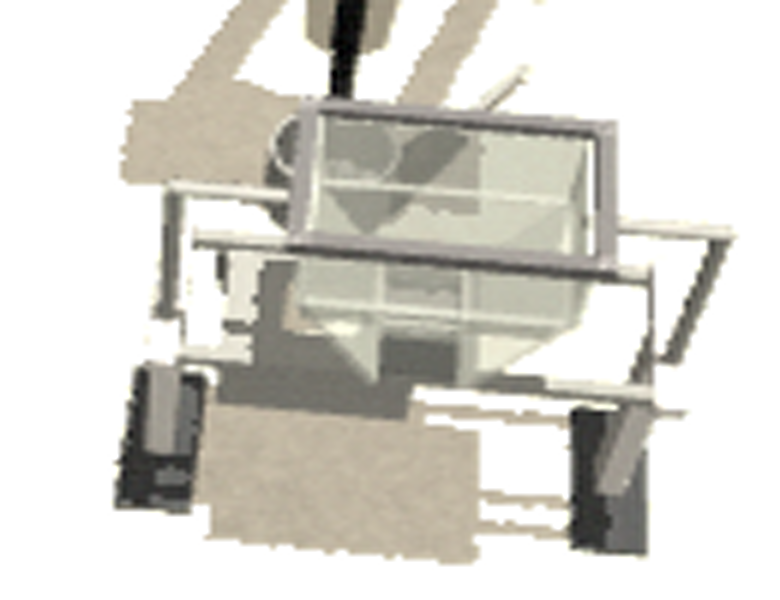

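The cup is out and the fork is still shut. The mat centre from both cameras is about (0.529,0.275). I'll carry the cup across.

Call:
jog_arm --commands '[1,0.008,-0.0007,0,0,1,0.014,-0.0007,0,0,1,0.02,-0.0007,0,0,1,0.0253,-0.0007,0,0,1,0.0253,-0.0007,0,0,1,0.0253,-0.0007,0,0,1,0.0253,-0.0007,0,0,1,0.0253,-0.0007,0,0,1,0.0253,-0.0007,0,0,1,0.0253,-0.0007,0,0,1,0.0253,-0.0007,0,0,1,0.0253,-0.0007,0,0,1,0.0253,-0.0007,0,0,1,0.02,-0.0007,0,0,1,0.014,-0.0007,0,0,1,0.008,-0.0007,0,0,1,0,0,0,0]'

```text
t: 17.28
tool_pos: [0.4306, 0.2708, 0.1115]
orientation: [-2.147, -2.293, -0.0]
force: [0.5, 0.5, -1.0]
opening: 0.0118
```

```bash
python3 - <<'E'
from h import *
s=robot.read_state();print(s["t"],s["tool_pos"],s["force"])
R=th();cup=s["tool_pos"]+R@np.array([0,.099,0]);print(cup,R[2])
p=robot.read_camera("scene");print([(r,onz(p,r[0],r[1],.09)[:2].round(4)) for r in pin(p,"dipper")])
cv2.imwrite("pics/s12.png",cv2.resize(cv2.convertScaleAbs(p["img"][130:280,330:470],alpha=2),None,fx=5,fy=4,interpolation=2))
p=robot.read_camera("top");cv2.imwrite("pics/t12.png",cv2.resize(cv2.convertScaleAbs(p["img"][150:270,80:220],alpha=2),None,fx=5,fy=5,interpolation=2))
E
```

```text
17.2833 [0.43058493 0.27076397 0.11153529] [ 0.51657463  0.45581016 -1.02620314]
[0.52937087 0.2772707  0.11150139] [ 3.83883850e-04 -3.42455570e-04 -9.99999868e-01]
[((416.7, 219.3, 0.9), array([0.5298, 0.2795])), ((158.4, 221.5, 0.85), array([ 0.6777, -0.4225])), ((175.7, 161.4, 0.85), array([ 0.4503, -0.4471])), ((129.3, 168.8, 0.81), array([ 0.5082, -0.5757]))]
```

View pics/s12.png

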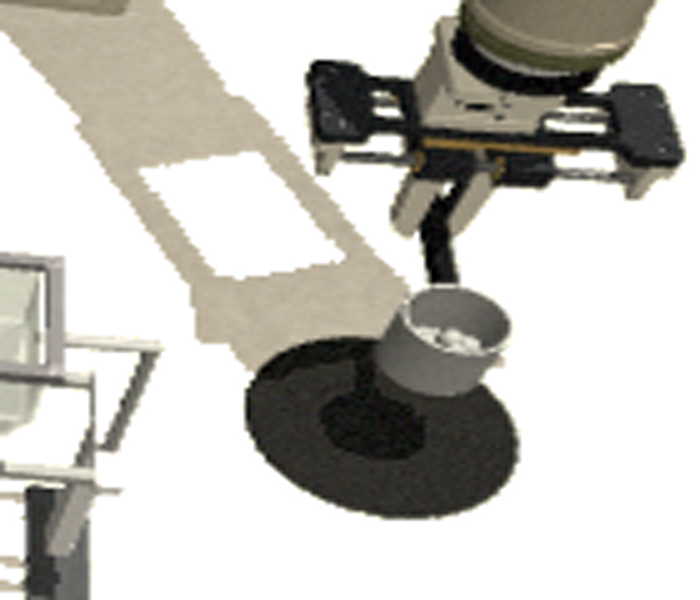

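Balls are visible in the cup at (450,335) in the crop, over the mat. Lowering.

Call:
jog_arm --commands '[1,0,0,0.01,0,1,0,0,0.015,0,1,0,0,0.02,0,1,0,0,0.018,0,1,0,0,0.012,0,1,0,0,0.006,0,1,0,0,0.003,0,1,0,0,0,0,1,0,0,0,0]'

```text
t: 18.18
tool_pos: [0.4319, 0.2693, 0.0284]
orientation: [2.149, 2.291, 0.002]
force: [0.3, 0.3, -0.9]
opening: 0.0115
```

Call:
jog_arm --commands '[1,0,0,0.001,0,1,0,0,0.001,0,1,0,0,0,0,1,0,0,0,0]'

```text
t: 18.52
tool_pos: [0.4316, 0.2694, 0.0261]
orientation: [2.149, 2.291, 0.001]
force: [0.2, 0.6, -1.5]
opening: 0.0117
```

Call:
jog_arm --commands '[1,0,0,0.001,0,1,0,0,0,0,1,0,0,0,0]'

```text
t: 18.77
tool_pos: [0.4315, 0.2694, 0.0252]
orientation: [2.149, 2.291, 0.001]
force: [-2.3, -0.2, 3.6]
opening: 0.0114
```

```bash
python3 - <<'E'
from h import *
s=robot.read_state();print(s["t"],s["tool_pos"],s["force"],s["wrist_torque"])
p=robot.read_camera("scene")
cv2.imwrite("pics/s13.png",cv2.resize(cv2.convertScaleAbs(p["img"][170:280,350:460],alpha=2),None,fx=6,fy=5.4,interpolation=2))
E
```

```text
18.7667 [0.4315193  0.26943975 0.02521635] [-2.33665539 -0.21577545  3.62365017] [-0.00838616  0.3457924  -0.01781622]
```

View pics/s13.png

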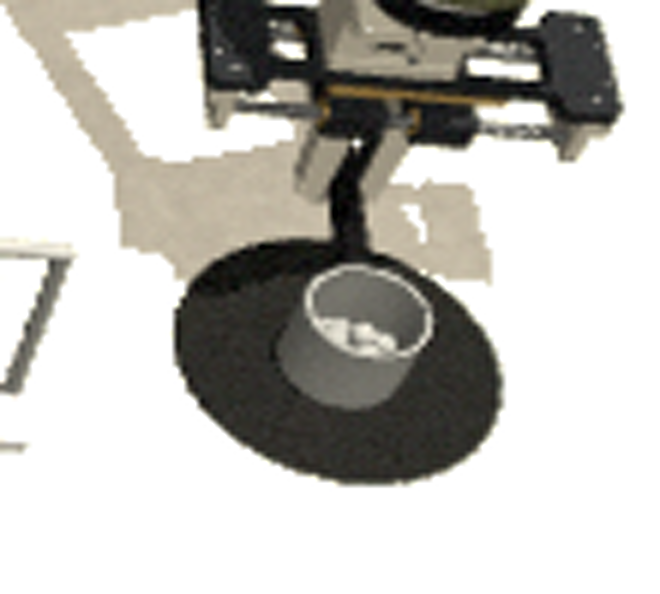

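Contact is made and the cup is centred on the mat. Releasing.

Call:
jog_arm --commands '[0,0,0,0,0,0,0,0,0,0,0,0,0,0,0,0,0,0,0,0,0,0,0,0,0,0,0,0,0,0,0,0,0,0,0,0,0,0,0,0,0,0,0,-0.02,0,0,0,0,-0.03,0,0,0,0,-0.03,0,0,0,0,-0.04,0,0,0,-0.03,-0.03,0,0,0,-0.04,0,0,0,0,0,0,0]'

```text
t: 20.07
tool_pos: [0.3577, 0.2646, 0.1751]
orientation: [-2.147, -2.292, -0.001]
force: [-0.9, -0.3, -0.5]
opening: 0.0461
```

```bash
python3 - <<'E'
from h import *
s=robot.read_state();print(s["t"],s["tool_pos"],s["force"],s["opening"])
p=robot.read_camera("scene");print([(r,onz(p,r[0],r[1],.004)[:2].round(4)) for r in pin(p,"dipper")])
cv2.imwrite("pics/s14.png",cv2.resize(cv2.convertScaleAbs(p["img"][160:320,220:460],alpha=2),None,fx=3.3,fy=3.3,interpolation=2))
cv2.imwrite("pics/s14b.png",cv2.resize(cv2.convertScaleAbs(p["img"][205:260,375:435],alpha=1.3),None,fx=10,fy=10,interpolation=2))
E
```

```text
20.0667 [0.3577228  0.2645758  0.17510196] [-0.89826539 -0.30399714 -0.52516514] 0.04606268472153924
[((158.3, 222.7, 0.92), array([ 0.6273, -0.4567])), ((176.9, 160.9, 0.67), array([ 0.3714, -0.4815])), ((406.3, 236.3, 0.64), array([0.5308, 0.2758])), ((125.9, 169.4, 0.58), array([ 0.4425, -0.6354]))]
```

View pics/s14.png

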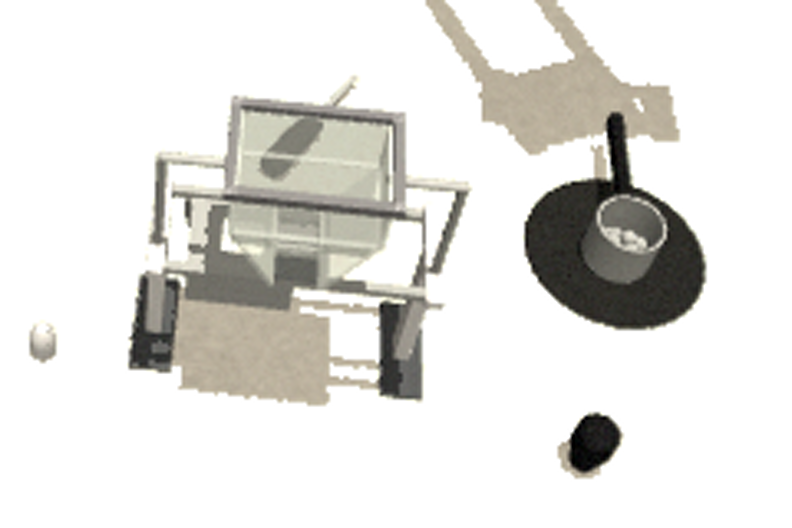

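View pics/s14b.png

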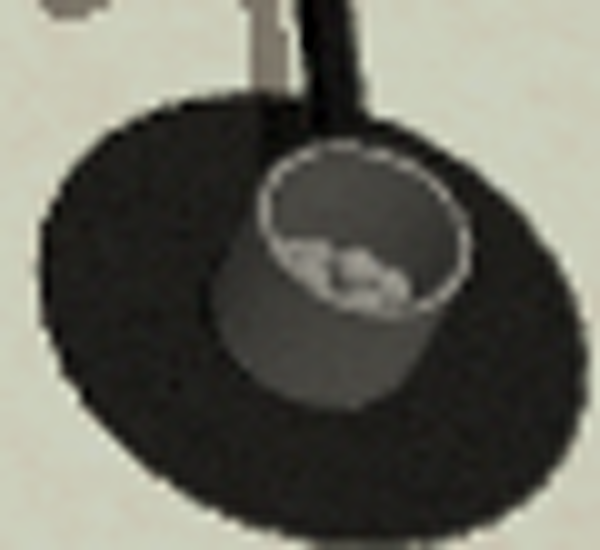

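The dipper stands upright at about (0.531,0.276), centred on the mat, with balls inside and no stray ball visible. The shutter is shut, the bystanders are in place and the gripper is clear.

```bash
python3 -c "
from plant import robot
print(robot.close_job())"
```

```text
the job is handed in; nothing more can be done
None
```

I finished the task and handed the job in at about 20 s of the 61 s allowed; the hand-in gives no verdict.

**What I did:**
- I took the leftmost of the four dippers by its handle and held it in the fork with the rim about 5 mm under the plate.
- I pushed the shutter open until the force rose and the plate stopped moving. I then pushed it shut the same way and took the cup out.
- I set the cup on the mat and let go.

**Last checks:**
- **Dipper:** it stands upright at about (0.531, 0.276), within a few millimetres of my mat centre estimate of (0.529, 0.275). The gripper is clear of it.
- **Shutter:** the plate edge is back where it was at the start, so it is shut.
- **Bystanders:** the eyepiece and objective look unmoved in the final picture. Of the screwdriver only the tip and shadow show there, and they are where they were. I judged all three by eye and did not measure them again.
- **Balls:** they are visible in the cup, the hopper is empty and no stray ball shows. I could not count all eight one by one. Right after they dropped, the tool force rose by about 0.9 N, which is the weight of eight balls, but the force readings were noisy: a later one with the full cup was only about 1.0 N, the same as when it was empty.

No check failed. The detector's positions for the fork scattered by several millimetres, so I combined them with the feeder's outline in the pictures.

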